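# Open the filter box: press the snap tab, push the cover off its seat

## Task

Open the vacuum line's filter box on the bench: press its black snap tab all the way down with a fingertip, then push the released cover along its rails to the end stop, so that the round filter well is completely uncovered. Only press and push: do not grip, lift or tip the cover, and leave the small things around the box where they stand.

Things in the scene. Friction and masses are not known exactly. Their poses are not given: they have to be found in the camera images.
- filter_box: Low grey and aluminium box fixed to the bench, 236 mm long (its x), 90 mm wide, deck 40 mm above the bench; origin: centre of its underside, z up. +x is the way the cover slides off: snap tab at the -x end, end stop at the +x end. Side rails (y = +-39 to 45 mm) stand 54 mm above the bench; from x = -72 to 0 mm their lips reach in to y = +-33 mm and hold the cover's flange down.
- well (a point): Centre of the round filter well at deck height (40 mm above the bench), under the shut cover: x = -28 mm, y = 0 of the box; 44 mm across, 9 mm deep, a white disc inside.
- end_stop (a point): Middle of the top edge of the end stop's inner face, x = +112 mm of the box, 58 mm above the bench. The cover's flange meets this 6 mm thick wall at the end of its slide.
- snap_tab (a joint): Travel of the black snap tab in m, straight down: 0 is up (cover locked), 0.009 fully down. It resists with about 4 N, bottoms on a hard stop and stays where it is left. Its nose stands 7 mm above the deck in the cover's window and stops the cover after 2 mm; the cover is free once the tab is 0.0078 or more down.
- tab_top (a point): Centre of the top of the snap tab's ribbed thumb pad, 28 mm (box's x) by 32 mm: 58 mm above the bench when up, 49 mm when fully down; x = -98 mm, y = 0 of the box; moves with the tab. Fixed cheeks 53 mm above the bench stand 2 mm beside it in y.
- cover: Loose grey cover, about 0.16 kg, on the deck: flange 74 mm wide, 8 mm thick; raised cap 80 mm long (x), 58 mm wide, top 66 mm above the bench; a catch bar at its -x end (to x = -62 mm) behind a window for the tab's nose. Origin: underside, below the cap's centre; axes as the box's. At x = -13 mm of the box when shut, +70 mm at the end stop; well clear from +56 mm. Slides with under 3 N, stays put.
- push_face (a point): Centre of the cap's upright flat face that looks towards the snap tab (-x): 52 mm wide between the flanks, from 48 to 66 mm above the bench, this point at 57 mm; 45 mm from the middle of the thumb pad when shut. Push here along the box's +x, 83 mm to the end stop; the pressed pad (49 mm) and catch bar (48 mm) are lower.
- flank_left: Ribbed side wall of the cap at the cover's +y, 78 mm long, outer face at y = +29 mm, 48 to 65 mm above the bench, fixed to the cover; origin is the cover's. Not for gripping.
- flank_right: The same at the cover's -y, outer face at y = -29 mm; origin is the cover's. Not for gripping.
- bench_vial: Bystander: white vial with a green cap, 35 mm across, 54 mm tall, standing beside the box; origin at the centre of its underside.
- bung: Bystander: dark red rubber bung, 27 mm across, 22 mm tall, beside the box; origin at the centre of its underside.
- hose_adapter: Bystander: brass hose adapter, 22 mm across, 44 mm tall, upright beside the box; origin at the centre of its underside.
- empty_beaker: Bystander: empty glass beaker, 45 mm across, 58 mm tall, to the left; origin at the centre of its underside.
- bench_timer: Bystander: white lab timer 62 x 66 x 19 mm, lying to the left; origin at the centre of its underside.
- petri_dish: Bystander: glass petri dish, 69 mm across, 12 mm tall, to the right; origin at the centre of its underside.
Things that resemble listed ones, but are neither listed nor needed, are in the scene too. Several things have the shape of the cover; the one meant has the colours described above.

How it is judged (in metres and radians):
On the way, in this order (a step that is already met when the one before it is completed fails the run):
1. the snap tab is pressed fully down while the cover is still on its seat (value of joint snap_tab above 0.0078 m and x of cover in the frame of filter_box below 0 m), for 0.2 s.
2. the cover is pushed along its rails until the filter well is uncovered (x of cover in the frame of filter_box above 0.057 m), for 0.2 s.
At the end, for the whole second after the job is handed in: The cover lies flat on the deck between the rails, at rest, its catch bar past the filter well: its origin 57 to 75 mm along the box's x (against the end stop or up to 13 mm short of it), within 6 mm of the middle line, within 3 mm of deck height and 0.05 rad of level (x of cover in the frame of filter_box between 0.057 and 0.075 m and y of cover in the frame of filter_box between -0.006 and 0.006 m and z of cover in the frame of filter_box between 0.037 and 0.043 m and angle between cover's own z axis and vertical below 0.05 rad and linear speed of cover below 0.01 m/s); the robot touches nothing.
It fails at once if the cover is gripped: fingers press on both flanks of its cap at once (contact force between the fingers and flank_left above 1 N and contact force between the fingers and flank_right above 1 N).
It fails at once if the cover is lifted (8 mm off the deck) or tipped (0.2 rad) (z of cover in the frame of filter_box above 0.048 m or angle between cover's own z axis and vertical above 0.2 rad).
It fails at once if a bystander is moved more than 20 mm or tipped (0.4 rad) (distance of any of bench_vial, bung, hose_adapter, empty_beaker, bench_timer, petri_dish from where it was at the start of the episode above 0.02 m or angle between any of bench_vial, bung, hose_adapter, empty_beaker, bench_timer, petri_dish's own z axis and vertical above 0.4 rad).
It also fails if it takes over 32 s, if anything falls off the work surface, if the arm or the gripper's body presses on something with over 40 N, if the wrist force passes 120 N, or if a joint passes its speed limit or range.

## Robot

A 6-joint arm with a two-finger parallel gripper is mounted at the origin on a cart in front of the work surface, level with it; the furniture and walls round the work are solid. World frame = base frame: x ahead of the robot, y to its left, z up, the work surface at z = 0. Lengths are in m, angles in degrees, forces in N, time in s.
With the tool pointing down it reaches from about 0.325 to 0.925 m from the base axis. Payload 3.1 kg.
Tool frame: the origin (TCP) lies midway between the tips of the shut fingers; the grasp point (between the pads) lies 19 mm behind it; z points along the fingers, y is the direction in which the jaws open and shut (so a half turn about z gives the same grasp; the last joint's range is limited). The gripper opens to 85 mm and grips with 20 to 120 N. Pads are 22 mm wide; open, the fingers measure 114 mm over their backs; the gripper's body (76 mm by 85 mm) begins 54 mm behind the grasp point. The pads swing forward as they close: fully open they stand 13 mm farther back than shut.
Start: joints at [61.696, 12.427, 92.441, -0, 75.132, -6.429], TCP at [0.233, 0.58, 0.231] pointing down, gripper open.
Joint ranges: [-157.48, 157.48], [-44.54, 120.13], [17.64, 146.25], [-64.5, 244.5], [7.68, 150.69], [-147.95, 147.95]. Speed limits (degrees/s): [159.86, 159.86, 180, 180, 180, 180].

## Interface

Orientations are given as a 3x3 rotation matrix whose columns are the frame's x, y, z axes.
In Python, from workcell import get_state, imaging, workorder gives the robot as it stands. The module is installed in compiled form; this text tells all that it offers.
- The arm moves only by the shell command python3 -m pendant 'ROWS' [FORCE]. ROWS is text: rows parted by semicolons, each of 7 numbers parted by spaces: the shift along the world's x, y, z in mm, then the turn, a rotation vector about the world's x, y, z in degrees, then the finger opening in mm, from 0 to 85.4. A call has 1 to 10 rows; each row is the pose to reach, as a shift and turn from the pose commanded when the call began; what a row does not reach only later rows make up. A row lasts 1/12 s, in which the tool goes at most 41.7 mm and 7.16 degrees, less where a joint would pass 70% of its speed; a pose out of reach is approached as far as the arm can. A call with a gripper value outside its range is refused whole. The fingers move at their own pace and stop on an object; FORCE is the grip in N (left out, the last holds). Time passes only in rows, so rows that repeat a pose let the fingers close. It gives the time, the measured TCP pose, the force and the opening at its end, in the units of the state.
- get_state(): the state, without advancing time (a new reading comes with each control period).
- imaging.read_camera(name): name is "side" or "top"; returns the picture (384x512x3 uint8, red, green, blue); there is no depth.
- imaging.camera_model(name): a dict with "vertical_fov" (degrees; the focal length in pixels is half the picture's height over the tangent of half this angle, whatever the lens; pixels are square), "cx", "cy" (the principal point, pixels), "k1" (the pictures are not rectified: a ray, as slopes to the right and down, at radius r is drawn at 1 + k1 r^2 times it, then the intrinsics apply), "rvec" (rotation vector, rad) and "tvec" (3), from world to camera coordinates, as OpenCV has them. Camera axes: x right, y down, z forward; pixel columns grow to the right and rows downward; lengths in m; the calibration is good to about 2 mm. A picture is of the moment at which its call begins. camera_model takes no time and is no camera call.
- workorder.close_job(): hands the job in, once; it reports no verdict.
The state is a dict: "time": time; "joint_pos": joint angles; "joint_vel": joint speeds; "joint_torque": joint torques, N m; "tool_pos": TCP position; "tcp_rot": TCP orientation; "ft_force": force on the tool from outside, world axes, zero at the start; "ft_torque": the same for the moment, N m; "opening": opening from 0.0 (shut) to 1.0 (fully open).
Only numpy, scipy, OpenCV 4.12 (cv2) and the standard library are available. Lean on these libraries where they do the work, as an engineer would, in place of code of your own. Each camera call takes 0.05 s, during which the arm holds its last target. There are 200 camera calls.

## Working session

There is one attempt and no reset: what is moved stays moved. The work goes in short steps, Python scripts to look and compute and a shell command to move; the robot and the scene stay as the last step left them, time stands still between calls to the robot, and variables do not carry over. Pictures are saved under pics/ and viewed, about 8 in all and at most 12, crops included, and the job is handed in when it is done.

```bash
mkdir -p pics; cat > h.py <<'E'
import numpy as np, cv2
from workcell import get_state, imaging, workorder
def cam(n):
    m=imaging.camera_model(n); f=192/np.tan(np.radians(m["vertical_fov"]/2))
    R=cv2.Rodrigues(np.array(m["rvec"],float))[0]; return m,f,R,np.array(m["tvec"],float)
def ray(n,u,v):
    m,f,R,t=cam(n); d=np.array([(u-m["cx"])/f,(v-m["cy"])/f]); s=d.copy()
    for _ in range(30): s=d/(1+m["k1"]*(s@s))
    return -R.T@t, R.T@np.array([s[0],s[1],1])
def plane(n,u,v,z):
    c,d=ray(n,u,v); return c+d*(z-c[2])/d[2]
def proj(n,P):
    m,f,R,t=cam(n); p=R@np.array(P,float)+t; s=p[:2]/p[2]; s=s*(1+m["k1"]*(s@s)); return s*f+[m["cx"],m["cy"]]
def shot(n):
    return cv2.cvtColor(np.array(imaging.read_camera(n)),cv2.COLOR_RGB2BGR)
E
python3 - <<'E'
from h import *
for n in("top","side"):
    i=shot(n); cv2.imwrite(f"pics/{n}0.png",i); print(n,ray(n,256,192))
a=[cv2.imread(f"pics/{n}0.png") for n in("top","side")]
cv2.imwrite("pics/a_top.png",cv2.resize(a[0],(800,600),interpolation=cv2.INTER_CUBIC));cv2.imwrite("pics/a_side.png",cv2.resize(a[1],(800,600),interpolation=cv2.INTER_CUBIC))
print(get_state())
E
```

```text
top (array([0.219422  , 0.00281227, 1.39988093]), array([ 0.16924398, -0.00964234, -0.98560102]))
side (array([ 0.35151415, -1.12242595,  0.82909433]), array([ 0.10628533,  0.81390273, -0.57132164]))
{'time': 0.1, 'joint_pos': array([ 6.16960189e+01,  1.24741594e+01,  9.25221057e+01, -9.99905758e-04,
        7.51344189e+01, -6.42822365e+00]), 'joint_vel': array([ 0.01369133, -0.07404046, -0.23353465,  0.03155934, -0.01252763,
        0.06608345]), 'joint_torque': array([-1.75837606e-03, -3.98077083e+01, -3.04969704e+01, -2.52674572e-04,
        4.29670894e-03,  4.99678310e-05]), 'tool_pos': array([0.23248627, 0.57932396, 0.2300545 ]), 'tcp_rot': array([[-9.27995535e-01,  3.72589788e-01, -1.06661968e-03],
       [ 3.72591238e-01,  9.27993375e-01, -2.01617235e-03],
       [ 2.38610769e-04, -2.26841208e-03, -9.99997399e-01]]), 'ft_force': array([-0.64137703,  0.16336481, -0.01313321]), 'ft_torque': array([ 0.00899257, -0.02780434,  0.04512221]), 'opening': 1.0013431699559678}
```

View pics/a_top.png

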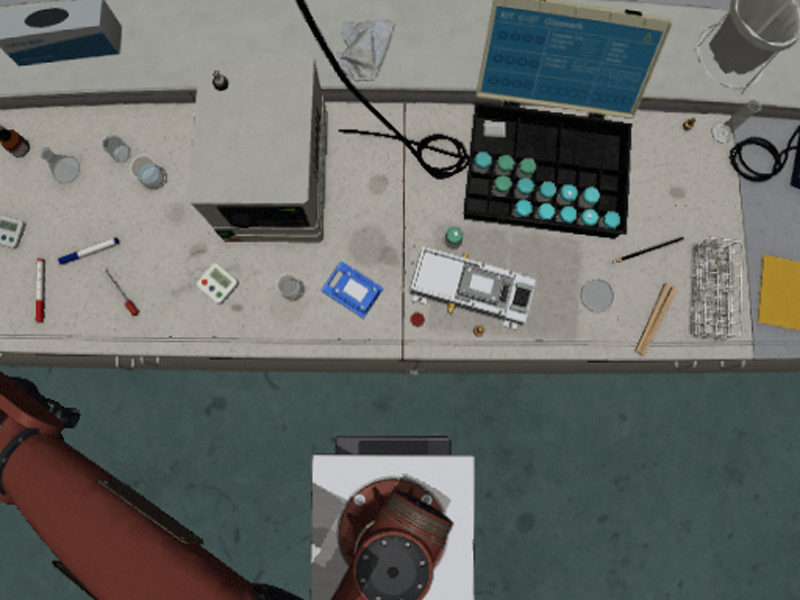

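View pics/a_side.png

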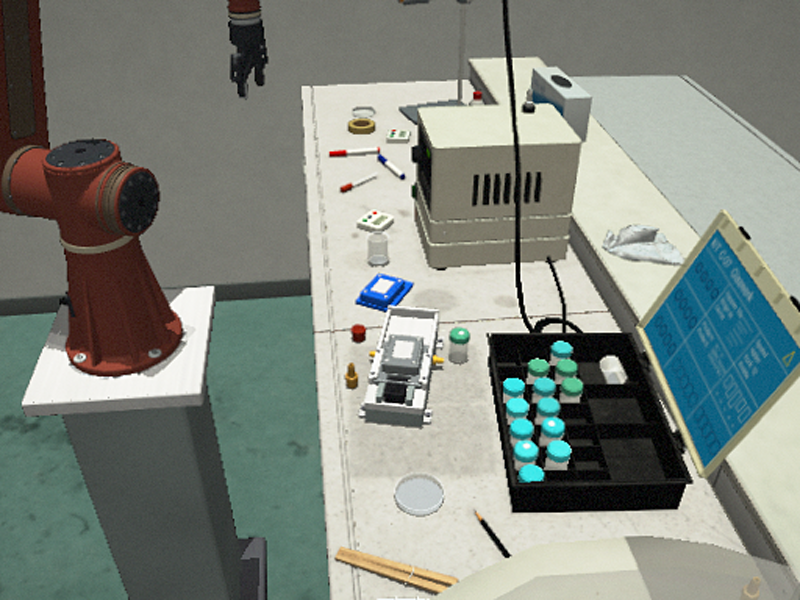

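The top view (800x600) shows two candidates for the cover. One is blue at (352,290), which is a decoy. The other is grey, on the grey and aluminium box at (483,285), with the black tab at (521,297), and that's the one I want. The cover slides off to the image's left. Next I'll check it in one close crop.

```bash
python3 - <<'E'
from h import *
a=cv2.imread("pics/top0.png")[150:215,255:350]; b=cv2.imread("pics/side0.png")[185:280,220:310]
a=cv2.resize(a,None,fx=8,fy=8,interpolation=cv2.INTER_CUBIC); b=cv2.resize(b,None,fx=6,fy=6,interpolation=cv2.INTER_CUBIC)
cv2.imwrite("pics/b_top.png",a);cv2.imwrite("pics/b_side.png",b)
E
```

```text
(no output)
```

View pics/b_top.png

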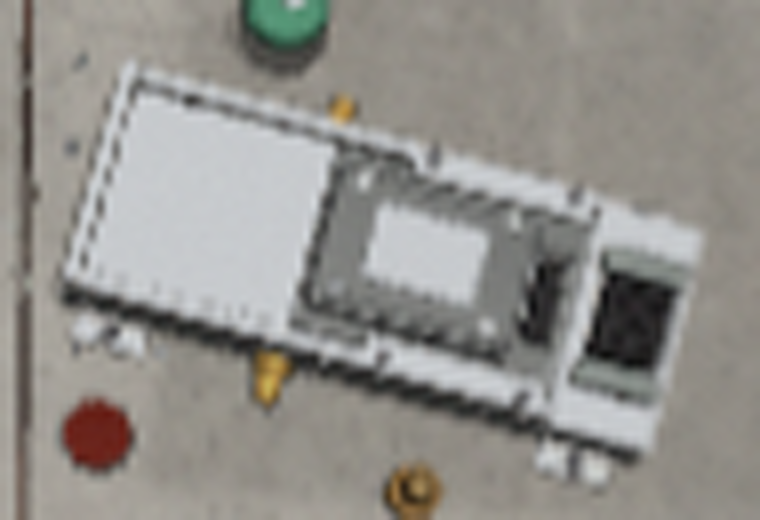

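View pics/b_side.png

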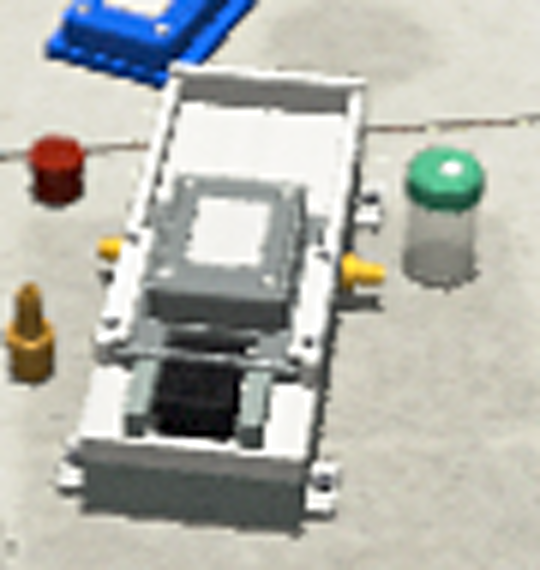

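The crops confirm it: a grey cover with a black pad (top crop at about (633,322), side crop at about (198,397)). The vial, bung and adapter stand beside the box.

```bash
python3 - <<'E'
from h import *
np.set_printoptions(precision=4,suppress=True)
T=lambda u,v:(255+(u+.5)/8-.5,150+(v+.5)/8-.5); S=lambda u,v:(220+(u+.5)/6-.5,185+(v+.5)/6-.5)
for nm,f,n,u,v,z in [("pad","T","top",633,322,.058),("stopA","T","top",128,65,.058),("stopB","T","top",65,270,.058),("endA","T","top",705,230,.04),("endB","T","top",655,450,.04),("cap label","T","top",427,253,.066),
 ("padS","S","side",198,397,.058),("stopS1","S","side",175,68,.058),("stopS2","S","side",365,82,.058),("endS1","S","side",80,450,.04),("endS2","S","side",312,463,.04),("labelS","S","side",230,230,.066)]:
    p=(T if f=="T" else S)(u,v); print(nm,plane(n,*p,z))
# black mask centroid of pad
for n,(r0,r1,c0,c1) in {"top":(176,206,328,342),"side":(243,262,242,266)}.items():
    i=cv2.imread(f"pics/{n}0.png"); m=np.zeros(i.shape[:2],np.uint8); m[r0:r1,c0:c1]=(i[r0:r1,c0:c1].max(2)<70)
    k=cv2.findContours(m,0,2)[0]; k=max(k,key=cv2.contourArea); M=cv2.moments(k); c=(M["m10"]/M["m00"],M["m01"]/M["m00"]); print(n,c,cv2.minAreaRect(k),plane(n,*c,.058))
E
```

```text
pad [ 0.4589 -0.2485  0.058 ]
stopA [ 0.5577 -0.0544  0.058 ]
stopB [ 0.4769 -0.0305  0.058 ]
endA [ 0.499  -0.2812  0.04  ]
endB [ 0.412  -0.2594  0.04  ]
cap label [ 0.4834 -0.1682  0.066 ]
padS [ 0.4566 -0.2633  0.058 ]
stopS1 [ 0.473  -0.0401  0.058 ]
stopS2 [ 0.5569 -0.061   0.058 ]
endS1 [ 0.4093 -0.2688  0.04  ]
endS2 [ 0.4988 -0.2869  0.04  ]
labelS [ 0.4813 -0.1702  0.066 ]
top (333.1938997821351, 189.71023965141612) ((333.2500305175781, 189.75), (8.538147926330566, 10.75174331665039), 18.43494987487793) [ 0.4592 -0.2469  0.058 ]
side (252.3131991051454, 251.0738255033557) ((252.5, 251.0), (12.0, 15.0), 90.0) [ 0.4559 -0.2643  0.058 ]
```

Using the top view, the box centre is about (0.486,-0.158) with a yaw of about 74.8° and the pad at about (0.460,-0.252). The side view puts points 2 to 8 mm lower in y (its pixels are coarser), and I'll refine this from close by. First I'll shut the fingers, turn the jaw axis along the box's x, and move above the pad.

```bash
python3 -m pendant '100 -367 0 0 0 6.7 0;100 -367 0 0 0 6.7 0;100 -367 0 0 0 6.7 0;100 -367 0 0 0 6.7 0;100 -367 0 0 0 6.7 0;100 -367 0 0 0 6.7 0;100 -367 0 0 0 6.7 0;100 -367 0 0 0 6.7 0;100 -367 0 0 0 6.7 0;100 -367 0 0 0 6.7 0'
```

```text
time: 0.93
tool_pos: [0.3337, 0.2078, 0.2307]
tcp_rot: [[-0.963, 0.268, 0.0], [0.268, 0.963, -0.004], [-0.001, -0.003, -1.0]]
ft_force: [-0.0, -0.4, 0.0]
opening: 0.001
```

```bash
python3 -m pendant '100 -367 -70 0 0 0 0;100 -367 -70 0 0 0 0;100 -367 -70 0 0 0 0;100 -367 -70 0 0 0 0;100 -367 -70 0 0 0 0;100 -367 -70 0 0 0 0;100 -367 -70 0 0 0 0;100 -367 -70 0 0 0 0;100 -367 -70 0 0 0 0;100 -367 -70 0 0 0 0'
```

```text
time: 1.77
tool_pos: [0.4337, -0.1583, 0.1604]
tcp_rot: [[-0.964, 0.266, 0.0], [0.266, 0.964, -0.002], [-0.001, -0.002, -1.0]]
ft_force: [0.3, -0.3, 0.2]
opening: -0.003
```

```bash
python3 -m pendant '27 -98 0 0 0 0 0;27 -98 0 0 0 0 0;27 -98 0 0 0 0 0;27 -98 -40 0 0 0 0;27 -98 -70 0 0 0 0;27 -98 -70 0 0 0 0;27 -98 -70 0 0 0 0;27 -98 -70 0 0 0 0'; python3 - <<'E'
from h import *
s=get_state(); print(s["tool_pos"],s["ft_force"])
a=shot("top");b=shot("side");cv2.imwrite("pics/top1.png",a);cv2.imwrite("pics/side1.png",b)
a=cv2.resize(a[150:215,255:350],(400,274),interpolation=cv2.INTER_CUBIC) if 0 else cv2.resize(a[150:215,255:350],None,fx=4,fy=4,interpolation=cv2.INTER_CUBIC)
b=cv2.resize(b[185:285,220:310],None,fx=6,fy=6,interpolation=cv2.INTER_CUBIC)[:600]
o=np.zeros((600,380+420,3),np.uint8); o[:260,:380]=a; o[:,380:]=b[:,60:480]; cv2.imwrite("pics/c.png",o)
print(proj("side",s["tool_pos"]),proj("top",s["tool_pos"]))
E
```

```text
time: 2.43
tool_pos: [0.4606, -0.2517, 0.0923]
tcp_rot: [[-0.965, 0.261, 0.001], [0.261, 0.965, -0.0], [-0.001, -0.0, -1.0]]
ft_force: [0.5, -1.3, -0.1]
opening: -0.001
[ 0.46064509 -0.25168556  0.09226044] [ 0.45485996 -1.26885834 -0.08352779]
[253.72626247 236.32407104] [336.80629477 187.26752441]
```

View pics/c.png

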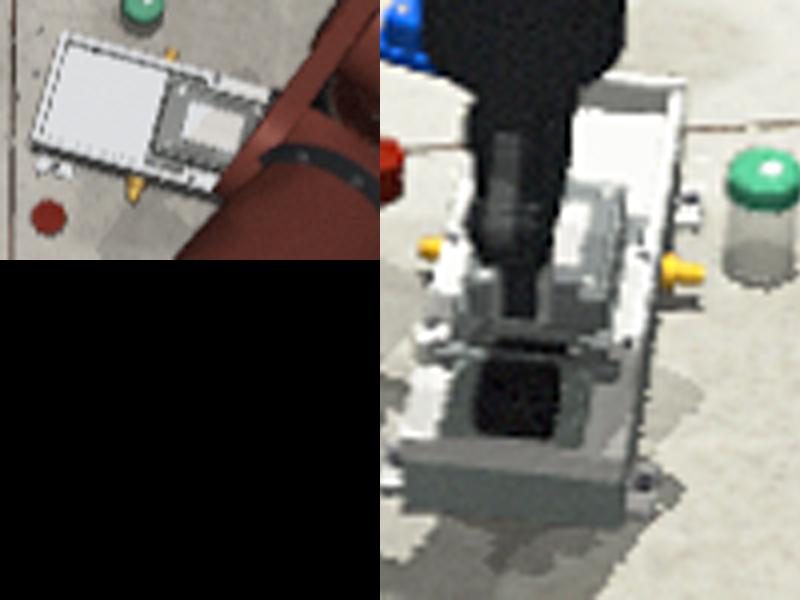

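The fingertip in the side view is at the pixel predicted for it, within 2 px, and is laterally centred over the pad at (517,397). Now I'll press straight down.

```bash
python3 -m pendant '0 0 -15 0 0 0 0;0 0 -28 0 0 0 0;0 0 -32 0 0 0 0;0 0 -35 0 0 0 0;0 0 -37 0 0 0 0;0 0 -39 0 0 0 0;0 0 -41 0 0 0 0;0 0 -42 0 0 0 0;0 0 -42 0 0 0 0;0 0 -42 0 0 0 0'
```

```text
time: 3.37
tool_pos: [0.4603, -0.2521, 0.0497]
tcp_rot: [[-0.965, 0.262, 0.001], [0.262, 0.965, -0.0], [-0.001, 0.0, -1.0]]
ft_force: [-0.8, 1.9, 3.1]
opening: -0.001
```

Contact force is about 3 to 4 N and the tip is at 49.7 mm, close to the bottom. I'll press on to the hard stop.

```bash
python3 -m pendant '0 0 -1 0 0 0 0;0 0 -2 0 0 0 0;0 0 -3 0 0 0 0;0 0 -3 0 0 0 0;0 0 -3 0 0 0 0;0 0 -3 0 0 0 0'
```

```text
time: 3.87
tool_pos: [0.4605, -0.2523, 0.0486]
tcp_rot: [[-0.965, 0.262, 0.0], [0.262, 0.965, -0.0], [-0.0, -0.0, -1.0]]
ft_force: [-4.0, 5.0, 15.2]
opening: 0.0
```

The tab is on its hard stop at 15 N. Now I'll rise to about 54 mm and push along the box's +x, direction (0.262, 0.965).

```bash
python3 -m pendant '0 0 4 0 0 0 0;0 0 8 0 0 0 0;2.6 9.7 8 0 0 0 0;5.2 19.3 8 0 0 0 0;6.5 24.1 8 0 0 0 0;7.9 29 8 0 0 0 0;9.2 33.8 8 0 0 0 0;10.5 38.6 8 0 0 0 0;11.8 43.4 8 0 0 0 0;13.1 48.3 8 0 0 0 0'; python3 - <<'E'
from h import *
a=shot("top");b=shot("side");cv2.imwrite("pics/top2.png",a);cv2.imwrite("pics/side2.png",b)
a=cv2.resize(a[150:215,255:350],None,fx=4,fy=4,interpolation=cv2.INTER_CUBIC)
b=cv2.resize(b[185:285,220:310],None,fx=6,fy=6,interpolation=cv2.INTER_CUBIC)
o=np.zeros((600,800,3),np.uint8); o[:260,:380]=a; o[:,380:]=b[:,60:480]; cv2.imwrite("pics/d.png",o)
E
```

```text
time: 4.7
tool_pos: [0.473, -0.2032, 0.0542]
tcp_rot: [[-0.965, 0.262, -0.0], [0.262, 0.965, -0.0], [0.0, -0.0, -1.0]]
ft_force: [0.0, -1.2, 0.0]
opening: -0.0
```

View pics/d.png

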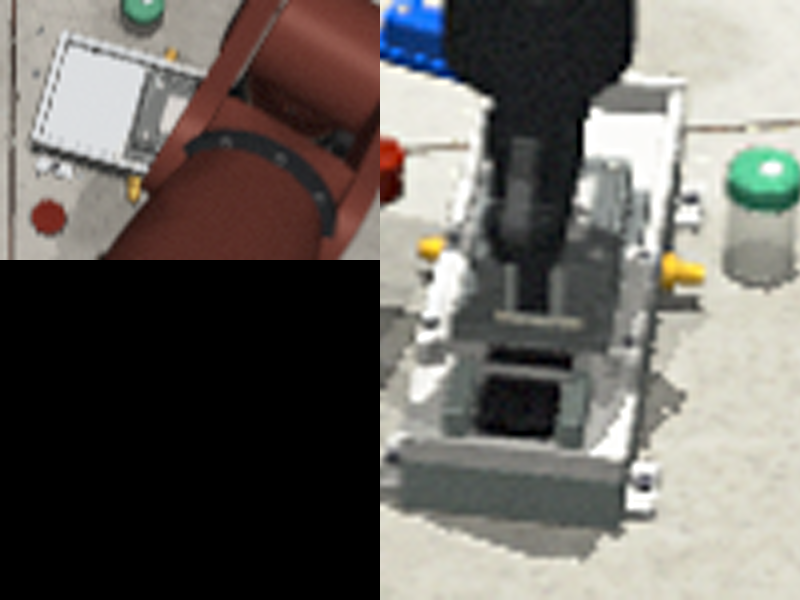

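The cover is released and moving. Its leading edge has gone from about (168,90) to (140,90) in the top crop, roughly 25 mm. The finger is on the push face and the bystanders are undisturbed. I'll keep pushing.

```bash
python3 -m pendant '1.6 5.8 0 0 0 0 0;3.1 11.6 0 0 0 0 0;4.7 17.4 0 0 0 0 0;6.3 23.2 0 0 0 0 0;7.9 29 0 0 0 0 0;9.4 34.7 0 0 0 0 0;11 40.5 0 0 0 0 0;12.3 45.4 0 0 0 0 0;13.4 49.2 0 0 0 0 0;13.4 49.2 0 0 0 0 0'
```

```text
time: 5.63
tool_pos: [0.4865, -0.1535, 0.0543]
tcp_rot: [[-0.965, 0.261, 0.0], [0.261, 0.965, 0.001], [0.0, 0.001, -1.0]]
ft_force: [0.1, 0.1, 0.5]
opening: -0.001
```

```bash
python3 -m pendant '0.5 1.9 0 0 0 0 0;1.1 3.9 0 0 0 0 0;1.1 3.9 0 0 0 0 0'; python3 - <<'E'
from h import *
print(get_state()["ft_force"],get_state()["tool_pos"])
a=shot("top");b=shot("side");cv2.imwrite("pics/top3.png",a);cv2.imwrite("pics/side3.png",b)
a=cv2.resize(a[150:215,255:350],None,fx=4,fy=4,interpolation=cv2.INTER_CUBIC)
b=cv2.resize(b[185:285,220:310],None,fx=6,fy=6,interpolation=cv2.INTER_CUBIC)
o=np.zeros((600,800,3),np.uint8); o[:260,:380]=a; o[:,380:]=b[:,60:480]; cv2.imwrite("pics/e.png",o)
E
```

```text
time: 5.88
tool_pos: [0.4875, -0.1503, 0.0543]
tcp_rot: [[-0.965, 0.262, 0.0], [0.262, 0.965, 0.0], [0.0, 0.0, -1.0]]
ft_force: [-0.6, -0.0, 1.0]
opening: 0.001
[-0.60113075 -0.00299894  0.96235975] [ 0.48750637 -0.15033928  0.0542647 ]
```

View pics/e.png

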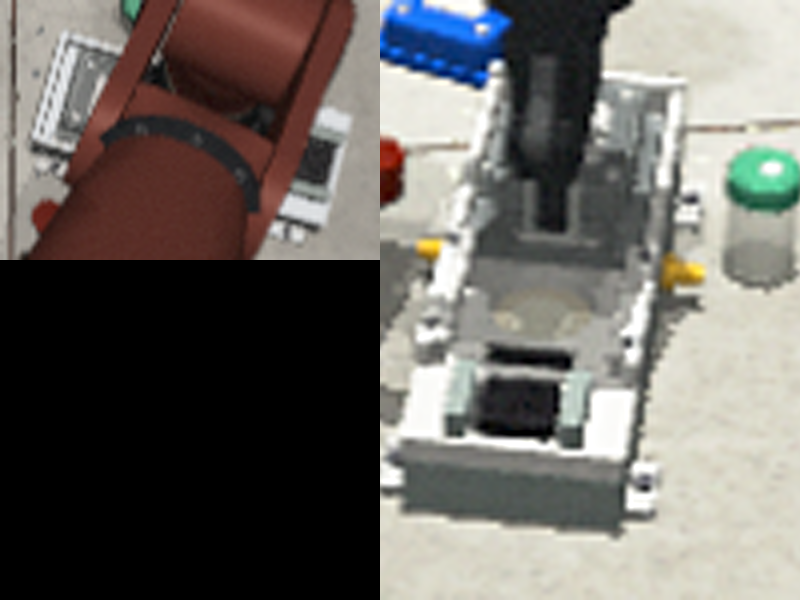

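The filter well shows at side crop (545,310), and the cover is nearly at the end stop with no stop force yet. I'll creep on until contact.

```bash
python3 -m pendant '0.5 1.9 0 0 0 0 0;1.1 3.9 0 0 0 0 0;1.6 5.8 0 0 0 0 0;1.6 5.8 0 0 0 0 0;1.6 5.8 0 0 0 0 0'
```

```text
time: 6.4
tool_pos: [0.4891, -0.1445, 0.0543]
tcp_rot: [[-0.965, 0.262, -0.0], [0.262, 0.965, 0.0], [0.0, 0.0, -1.0]]
ft_force: [0.1, 0.4, 1.3]
opening: -0.003
```

```bash
python3 -m pendant '0.5 1.9 0 0 0 0 0;1.1 3.9 0 0 0 0 0;1.1 3.9 0 0 0 0 0;1.1 3.9 0 0 0 0 0'
```

```text
time: 6.73
tool_pos: [0.4902, -0.1406, 0.0543]
tcp_rot: [[-0.965, 0.262, 0.0], [0.262, 0.965, 0.0], [0.0, 0.0, -1.0]]
ft_force: [0.6, -0.5, -0.2]
opening: -0.001
```

```bash
python3 -m pendant '0.5 1.9 0 0 0 0 0;0.8 2.9 0 0 0 0 0;1.1 3.9 0 0 0 0 0;1.1 3.9 0 0 0 0 0'; python3 - <<'E'
from h import *
a=shot("top");b=shot("side");cv2.imwrite("pics/top4.png",a);cv2.imwrite("pics/side4.png",b)
a=cv2.resize(a[150:200,255:305],None,fx=7,fy=7,interpolation=cv2.INTER_CUBIC)
b=cv2.resize(b[185:260,225:300],None,fx=6,fy=6,interpolation=cv2.INTER_CUBIC)
o=np.zeros((450,800,3),np.uint8); o[:350,:350]=a; o[:,350:]=b; cv2.imwrite("pics/f.png",o)
E
```

```text
time: 7.07
tool_pos: [0.4905, -0.1396, 0.0547]
tcp_rot: [[-0.966, 0.26, -0.002], [0.26, 0.966, -0.006], [0.001, -0.006, -1.0]]
ft_force: [-4.3, -8.3, 1.1]
opening: 0.0
```

View pics/f.png

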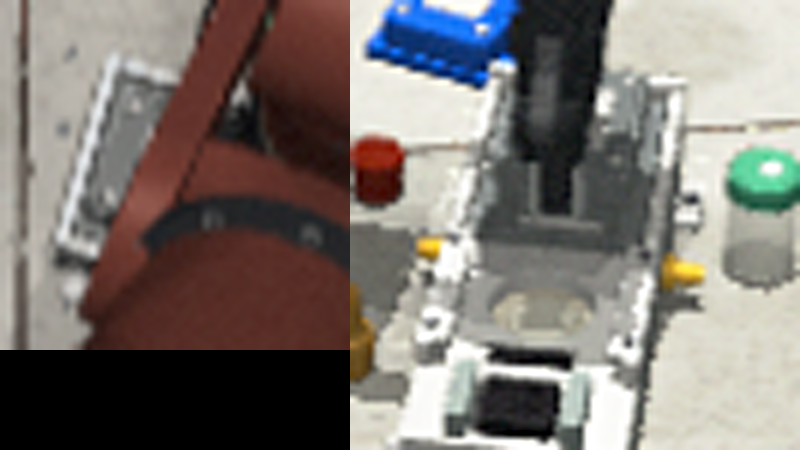

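The force rises to about 9 N, which is the end stop, and the well at (545,310) in the crop is uncovered. Now I'll back off and rise clear.

```bash
python3 -m pendant '-1.3 -4.8 0 0 0 0 0;-2.6 -9.7 0 0 0 0 0;-5.2 -19.3 0 0 0 0 0;-7.9 -29 20 0 0 0 0;-7.9 -29 60 0 0 0 0;-7.9 -29 100 0 0 0 0;-8 -69 130 0 0 0 0;-8 -109 140 0 0 0 0;-8 -149 150 0 0 0 0;-8 -189 150 0 0 0 0'; python3 -m pendant '0 -40 0 0 0 0 0;0 -80 0 0 0 0 0;0 -110 0 0 0 0 0;0 -110 0 0 0 0 0;0 -110 0 0 0 0 0'; python3 - <<'E'
from h import *
a=shot("top");b=shot("side");cv2.imwrite("pics/top5.png",a);cv2.imwrite("pics/side5.png",b)
a=cv2.resize(a[150:215,255:350],None,fx=5,fy=5,interpolation=cv2.INTER_CUBIC)
b=cv2.resize(b[185:285,225:290],None,fx=5,fy=5,interpolation=cv2.INTER_CUBIC)
o=np.zeros((500,800,3),np.uint8); o[:325,:475]=a; o[:,475:]=b; cv2.imwrite("pics/g.png",o)
E
```

```text
time: 8.0
tool_pos: [0.4846, -0.3236, 0.2078]
tcp_rot: [[-0.965, 0.261, 0.005], [0.261, 0.965, -0.003], [-0.006, -0.002, -1.0]]
ft_force: [1.4, 0.3, 0.1]
opening: 0.002
time: 8.42
tool_pos: [0.4825, -0.4327, 0.2035]
tcp_rot: [[-0.964, 0.265, -0.0], [0.265, 0.964, 0.001], [0.0, 0.001, -1.0]]
ft_force: [-0.2, 0.3, 0.6]
opening: -0.0
```

View pics/g.png

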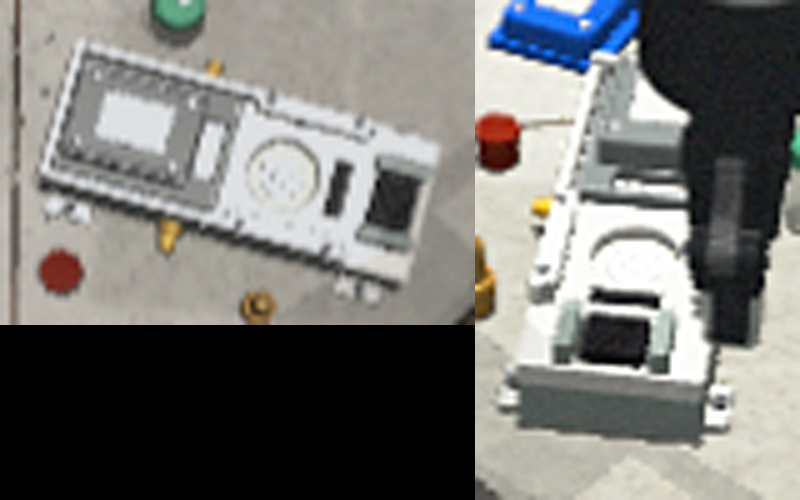

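The final view shows the cover flat against the end stop (label centre at (135,122)). The well at (283,175) is fully uncovered and the bystanders are in place. The label has moved about 86 mm by image scale, against 83 mm expected. The arm is clear, so I'm handing in.

```bash
python3 -c "
from h import *
print(workorder.close_job())"
```

```text
the job is handed in; nothing more can be done
None
```

The filter box is open and the job is handed in, at about 8.5 s of the 32 s allowed; no verdict was reported.

- **Snap tab:** I pressed it down with the shut fingertips until it met the hard stop, with the tip at 48.6 mm and 15 N.
- **Cover:** I then pushed it along the rails by its flat face until it met the end stop at about 9 N. I backed off and lifted clear before handing in.
- **Last pictures:** the cover lies flat and straight at the end stop, and the filter well is fully uncovered. The vial, bung and adapter look undisturbed; the beaker, timer and petri dish were outside the final crops. The fingers stand clear with no contact force.

**Disagreements:**
- My first box measurements differed by up to about 8 mm between the top and side views. I used mainly the top view, and the fingertip came down centred on the pad.
- The final image scale put the cover's slide at roughly 86 mm against the nominal 83 mm, which is within reading error.

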